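# Lid a gauged storage jar at the glass packing bench

## Task

The blue glass jar on the sprung scale has been checked and is ready to close: lift the rim gauge off its mouth and lay it flat in the red tray, then take the wooden lid from its sloping rest and set it on the jar, pressing gently until its flange sits level on the glass rim all round. Do not drop the lid onto the jar or press hard on the glass; keep the jar standing where it is and leave the two mugs and the tape roll alone.

Things in the scene. Friction and masses are not known exactly. Their poses are not given: they have to be found in the camera images.
- jar: Loose cobalt-blue glass storage jar, round and straight-walled, outside diameter 104, height 110, wall 5 (mouth inside diameter 94), 0.7 kg. Origin: centre of its underside; z up. Lid and jar can bear 40 N between them, no more.
- jar_rim (a point): Centre of the jar's mouth at rim height (110 above its underside); z up. A white silicone seal ring sits in the mouth, its top 3 to 6 below the rim. It is stiff: about 9 N slides it further down, and it stays where pushed. The lid's plug reaches 10 below the rim, so a lid merely laid on stands 4 to 7 too high until pressed.
- scale: Fixed black bench scale, 140 x 140, under the jar. Origin: centre of its underside; z up. Its steel plate (136 x 136, top 45 above the origin when up) is sprung: it starts to sink when pushed, about 1 mm per N and at most 18, and comes up again when let go, so the jar yields under the lid before the seal slides home.
- lid: Loose wooden lid, about 0.16 kg: light round flange, diameter 110, 8 thick; below it a plug, diameter 89, 10 deep, foot bevelled 2; on top a dark square knob 28 x 28, 28 high. Origin: centre of the flange's underside; z out through the knob; x, y along the knob's sides. It starts on the rest, its z leaning 26 degrees to the rest's -x. Closed, its origin lies at jar_rim.
- lid_knob (a point): Centre of the lid's knob, 22 above the lid's origin along the lid's z (knob spans 8 to 36 above the origin).
- rest: Fixed mint-green sloping lid rest, 112 wide (y), about 115 deep (x), 65 high at its back. Origin: centre of its underside; x points away from its low front edge, z up. Its board slopes 26 degrees, low edge to -x; two black pegs 7 high hold the lid's plug. The lid's origin starts 47 above the rest's origin.
- gauge: Loose rim gauge: an aluminium bar 130 x 22 x 10 (x, y, z), 0.15 kg, with a yellow grip block on its middle 40 x 24 and 36 high (top 46 above the origin). Origin: centre of the bar's underside; x along the bar, z up. At the start it lies across the jar's mouth on the rim.
- gauge_grip (a point): Point in the gauge's yellow grip block, 30 above the gauge's origin.
- tray: Fixed shallow red tray, outside 190 x 105 (x, y), 10 high, walls and floor 4 thick. Origin: centre of its underside; x along its length, z up.
- mug_amber: Loose amber glass mug, diameter 80, height 100, handle on its +y side. Origin: centre of underside. Bystander.
- mug_blue: Loose cobalt-blue glass mug, diameter 80, height 100, handle on its +y side. Origin: centre of underside. Bystander.
- tape_roll: Loose roll of brown packing tape lying flat, diameter 100, height 48. Origin: centre of underside. Bystander.
Things that resemble listed ones, but are neither listed nor needed, are in the scene too. Leave any turquoise look-alike of the tray alone. Several things have the shape of the gauge; the one meant has the colours described above.

How it is judged:
By the outcome, as a careful person would: the job done as asked, in the order asked, and still so for the second after the job is handed in, with the robot touching nothing.
It also fails if it takes over 64 s, if anything falls off the work surface, if the arm or the gripper's body presses on something with over 40 N, if the wrist force passes 120 N, or if a joint passes its speed limit or range.

## Robot

A 6-joint arm with a two-finger parallel gripper is mounted at the origin on the work surface. World frame = base frame: x ahead of the robot, y to its left, z up, the work surface at z = 0. Lengths are in mm, angles in rad, forces in N, time in s.
With the tool pointing down it reaches from about 350 to 775 mm from the base axis. Payload 7.3 kg.
Tool frame: the origin (TCP) lies midway between the tips of the shut fingers; the grasp point (between the pads) lies 19 mm behind it; z points along the fingers, y is the line along which they close (so a half turn about z gives the same grasp; the last joint's range is limited). The gripper opens to 92 mm and grips with 3 to 60 N. Pads are 19 mm wide; open, the fingers measure 130 mm over their backs; the gripper's body (75 mm by 190 mm) begins 47 mm behind the grasp point.
Start: joints at [-1.267, 0.342, 1.524, -0, 1.275, -0.146], TCP at [228.286, -472.79, 226.741] pointing down, gripper open.
Joint ranges: [-2.53, 2.53], [-0.77, 2.02], [0.04, 2.7], [-1, 4.14], [0.28, 2.66], [-3.11, 3.11]. Speed limits (rad/s): [2.57, 2.57, 3.14, 3.14, 3.14, 3.14].

## Interface

Orientations are given as [roll, pitch, yaw] about the fixed x, y, z axes, in that order (R = Rz(yaw) Ry(pitch) Rx(roll)).
In Python, from plant import bot gives the robot as it stands.
- The arm moves only by the tool servo_tool, never from a script. Its argument "deltas" is a list of rows, each a list of 2 entries, a list of its own where there are three numbers: the shift along the tool's x, y, z in m, then the turn, a rotation vector about the tool's x, y, z in degrees. A call has 1 to 20 rows; each row shifts and turns the commanded pose from where the row before left it, along the tool's axes as they then stand; what a row does not reach is not made up. A row lasts 1/8 s, in which the tool goes at most 62.5 mm and 10.7 degrees, less where a joint would pass 70% of its speed; a pose out of reach is approached as far as the arm can. A call with a gripper value outside its range is refused whole. "fingers" is the opening, from 0 (shut) to 1 (fully open), set as the call begins (left out, the last holds). The fingers move at their own pace and stop on an object; the grip force is fixed at half the most. Time passes only in rows, so rows that do not move let the fingers close. It gives the time, the measured TCP pose, the force, the opening and the grip force at its end, in the units of the state.
- bot.get_obs(): the state, without advancing time (a new reading comes with each control period).
- bot.capture(name): name is "scene" or "top" or "wrist"; returns the picture (400x640x3 uint8, red, green, blue); there is no depth.
- bot.camera_model(name): a dict with "mtx" (3x3 intrinsics, pixels), "xyz" and "rotation" of the camera in the world. Camera axes: x right, y down, z forward; pixel columns grow to the right and rows downward; lengths in mm; the calibration is good to about 2 mm. The wrist camera is an equidistant fisheye: a pixel r from the principal point sees the ray r / f radians off the axis. A picture is of the moment at which its call begins: read the wrist's pose just before it. camera_model takes no time and is no camera call; for the wrist camera it gives the pose at the moment of the call.
- bot.close_job(): hands the job in; it is judged then, once.
The state is a dict: "time": time; "joint_positions": joint angles; "dq": joint speeds; "tau": joint torques, N m; "tool_pos": TCP position; "tcp_rot": TCP orientation; "contact_force": force on the tool from outside, world axes, zero at the start; "moment": the same for the moment, N m; "grip_width": finger opening in mm; "finger_force": force on a finger pad.
Only numpy, scipy, OpenCV 4.12 (cv2) and the standard library are available. Lean on these libraries where they do the work, as an engineer would, in place of code of your own. Each camera call takes 0.05 s, during which the arm holds its last target. There are 200 camera calls.

## Working session

There is one attempt and no reset: what is moved stays moved. The work goes in short steps, Python scripts to look and compute and a tool call to move; the robot and the scene stay as the last step left them, time stands still between calls to the robot, and variables do not carry over. Pictures are saved under pics/ and viewed, at most 11 in all, crops included, and the job is handed in when it is done.

Besides the shell and the picture viewer there is one more tool, called after "Request:" in YAML: its name, and indented under it one key for each argument. servo_tool: Moves the arm, as the interface text tells. Its arguments: {"type":"object","properties":{"deltas":{"type":"array"},"fingers":{"type":"number"}},"required":["deltas"]}

```bash
mkdir -p pics
python3 - <<'E'
from plant import bot
import cv2
for n in ["scene","top"]:
    m=bot.camera_model(n); print(n,m)
    im=bot.capture(n); cv2.imwrite(f"pics/{n}0.png",im[:,:,::-1])
print(bot.get_obs())
E
```

```text
scene {'mtx': array([[417.37687364,   0.        , 325.30988206],
       [  0.        , 417.37687364, 199.90161335],
       [  0.        ,   0.        ,   1.        ]]), 'xyz': array([929.29051738, 548.39284795, 866.049271  ]), 'rotation': array([-2.40322457, -0.0149814 ,  2.51954901])}
top {'mtx': array([[492.2258924 ,   0.        , 310.04211106],
       [  0.        , 492.2258924 , 200.99626827],
       [  0.        ,   0.        ,   1.        ]]), 'xyz': array([ 373.82164552,   14.56694949, 1165.55386248]), 'rotation': array([-2.97755352, -0.01870706, -1.58124842])}
{'time': 0.1, 'joint_positions': array([-1.26700013e+00,  3.42638766e-01,  1.52490641e+00, -8.79768339e-06,
        1.27538814e+00, -1.45992597e-01]), 'dq': array([ 0.00037654, -0.00196158, -0.00317971,  0.00015412,  0.00131283,
       -0.00028827]), 'tau': array([ 1.90317049e-03, -4.32006741e+01, -2.44692922e+01,  7.19227293e-02,
        5.26690960e-02, -4.39176017e-05]), 'tool_pos': array([ 228.17140186, -472.43221255,  226.12713095]), 'tcp_rot': array([-3.14026502e+00, -1.86709333e-04,  4.49791236e-01]), 'contact_force': array([-0.06363389,  0.01622454,  0.46382619]), 'moment': array([-0.01231406,  0.0025161 ,  0.00811368]), 'finger_force': 0.0, 'grip_width': 92.05349836797085}
```

View pics/scene0.png

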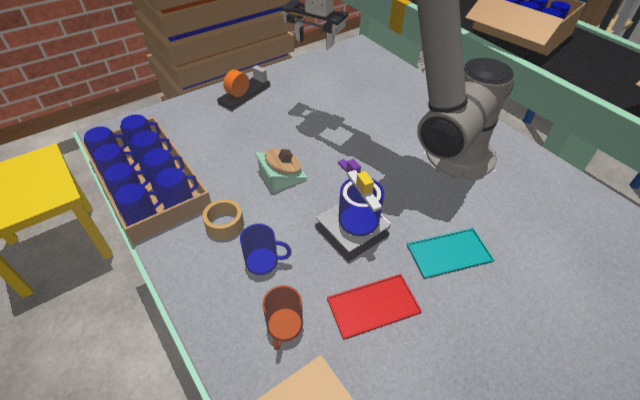

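View pics/top0.png

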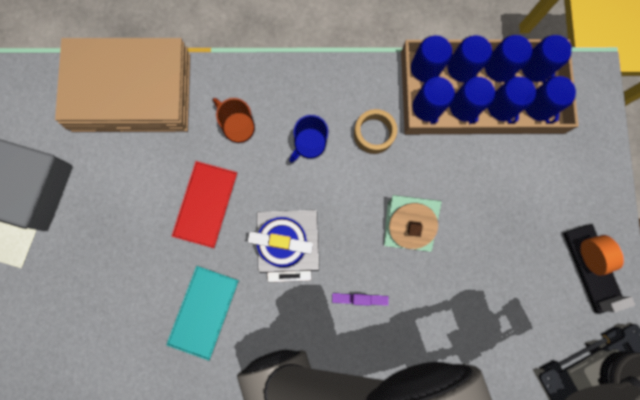

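The scene view shows the gauge on the jar at (362,190), the lid on its rest at (283,165), the red tray at (374,305). The top view shows the jar at (282,242), the lid at (414,227), the red tray at (205,205). Next I'll measure by colour.

```bash
cat > h.py <<'E'
import numpy as np, cv2
from scipy.spatial.transform import Rotation as R
from plant import bot
def cam(n):
    m=bot.camera_model(n); return m['mtx'],np.array(m['xyz']),R.from_euler('xyz',m['rotation']).as_matrix()
def back(c,uv,z):
    K,t,Rm=c; uv=np.atleast_2d(np.asarray(uv,float))
    d=np.c_[uv,np.ones(len(uv))]@np.linalg.inv(K).T@Rm.T
    return t+d*((z-t[2])/d[:,2])[:,None]
def proj(c,P):
    K,t,Rm=c; p=(np.atleast_2d(P)-t)@Rm@K.T; return p[:,:2]/p[:,2:]
def mask(im,lo,hi,box):
    h=cv2.cvtColor(im,cv2.COLOR_RGB2HSV); m=cv2.inRange(h,lo,hi); o=np.zeros_like(m)
    x0,y0,x1,y1=box; o[y0:y1,x0:x1]=m[y0:y1,x0:x1]
    n,l,s,_=cv2.connectedComponentsWithStats(o); k=1+np.argmax(s[1:,4]); return (l==k).astype(np.uint8)
E
python3 - <<'E'
from h import *
im={n:cv2.imread(f"pics/{n}0.png")[:,:,::-1].copy() for n in("scene","top")}
C={n:cam(n) for n in im}
def cen(m): M=cv2.moments(m,True); return np.array([M['m10'],M['m01']])/M['m00'],M['m00']
bx={'scene':{'tray':(320,265,430,345),'yel':(340,160,385,205),'lid':(255,140,310,185)},
    'top':{'tray':(160,150,250,255),'yel':(255,225,305,258),'lid':(380,190,445,255)}}
for n in im:
    c=C[n]
    m=mask(im[n],(0,180,120),(8,255,255),bx[n]['tray'])
    q=cv2.boxPoints(cv2.minAreaRect(cv2.findContours(m,0,2)[0][0])) if n=='top' else cv2.approxPolyN(cv2.findContours(m,0,2)[0][0],4).reshape(-1,2)
    p=back(c,q,10); print(n,'tray',p[:,:2].round(0).tolist(),p.mean(0)[:2], [round(float(np.linalg.norm(p[i]-p[i-1]))) for i in range(4)])
    m=mask(im[n],(20,120,120),(35,255,255),bx[n]['yel']); u,a=cen(m); print('yel',u,a,back(c,u,(0,0,0)[0]+45+110+ (46 if n=='top' else 30)))
    m=mask(im[n],(8,60,120),(22,200,255),bx[n]['lid']); ct=max(cv2.findContours(m,0,2)[0],key=cv2.contourArea); e=cv2.fitEllipse(cv2.convexHull(ct)); print('lid',e,back(c,e[0],55))
    k=mask(im[n],(0,50,10),(20,255,110),bx[n]['lid']); u,a=cen(k); print('knob',u,a)
    h=cv2.inRange(cv2.cvtColor(im[n],cv2.COLOR_RGB2HSV),(0,0,0),(0,0,0))
a=cv2.resize(im['top'][205:285,240:330],None,fx=6,fy=5,interpolation=2)[:, :400]
def crop(n,x,y,w=64,h=48): return cv2.resize(im[n][y:y+h,x:x+w],(400,300),interpolation=cv2.INTER_CUBIC)
v=np.vstack([np.hstack([crop('top',240,208,96,72),crop('top',372,188,80,60)]),np.hstack([crop('scene',310,150,112,84),crop('scene',248,138,72,54)])])
cv2.imwrite('pics/c1.png',v[:,:,::-1])
E
```

```text
scene tray [[489.0, 316.0], [589.0, 289.0], [588.0, 188.0], [462.0, 224.0]] [531.72529331 254.32885064] [96, 104, 101, 131]
yel [365.29317269 182.14859438] 249.0 [[452.13734562  58.26172569 185.        ]]
lid ((282.44549560546875, 160.5262451171875), (20.546878814697266, 37.75553512573242), 111.39192962646484) [[ 501.17747449 -238.84789167   55.        ]]
knob [284.33333333 155.07843137] 102.0
top tray [[487.0, 313.0], [665.0, 265.0], [634.0, 169.0], [457.0, 219.0]] [560.58638733 241.56980889] [99, 185, 101, 184]
yel [279.07657658 241.09009009] 222.0 [[454.19589765  56.31970139 201.        ]]
lid ((413.11614990234375, 225.66168212890625), (44.99637985229492, 48.83682632446289), 74.98613739013672) [[ 498.79041983 -242.31699211   55.        ]]
knob [413.65803109 228.34715026] 193.0
```

View pics/c1.png

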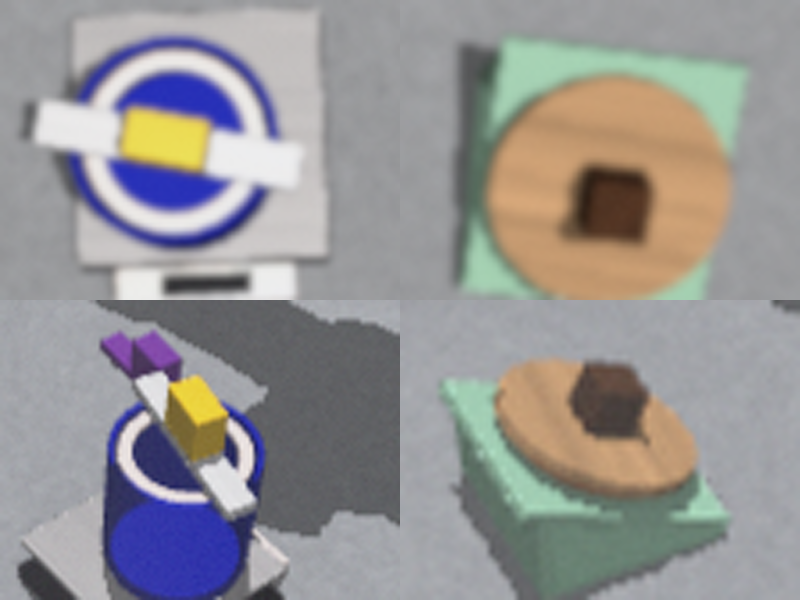

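```bash
cat >> h.py <<'E'
from scipy.optimize import minimize
S=4
def fillhull(c,P,shape=(400,640)):
    uv=proj(c,P); o=np.zeros((shape[0]*S,shape[1]*S),np.uint8)
    q=cv2.convexHull(((uv+0.5)*S*16).astype(np.float32)).astype(np.int32); cv2.fillConvexPoly(o,q,1,shift=4); return o
def up(m): return cv2.resize(m,None,fx=S,fy=S,interpolation=cv2.INTER_NEAREST)
def circ(r,z,n=48): a=np.linspace(0,2*np.pi,n,0); return np.c_[r*np.cos(a),r*np.sin(a),0*a+z]
def box(x0,x1,y0,y1,z0,z1): return np.array([[x,y,z] for x in(x0,x1) for y in(y0,y1) for z in(z0,z1)],float)
def fit(obs,render,p0,step):
    def cost(p): return sum(1-np.sum(r&m)/np.sum(r|m) for c,m in obs for r in[render(c,p)])
    s=np.array([p0]+[np.array(p0)+np.eye(len(p0))[i]*step[i] for i in range(len(p0))],float)
    r=minimize(cost,p0,method='Nelder-Mead',options=dict(initial_simplex=s,xatol=.05,fatol=1e-4,maxiter=150)); return r.x,r.fun/len(obs)
def tf(p,rpy,P): return R.from_euler('xyz',rpy).apply(P)+p
def lidrender(c,p):   # p: x,y,yaw(deg), z fixed 47
    rr=R.from_euler('z',p[2],degrees=True)*R.from_euler('y',-26,degrees=True); t=np.array([p[0],p[1],p[3] if len(p)>3 else 47])
    f=fillhull(c,rr.apply(np.r_[circ(55,0),circ(55,8)])+t); k=fillhull(c,rr.apply(box(-14,14,-14,14,8,36))+t); return f&(1-k)
def yelrender(c,p): return fillhull(c,tf(np.array([p[0],p[1],p[3]]),[0,0,np.radians(p[2])],box(-20,20,-12,12,10,46)))
def jarrender(c,p): return fillhull(c,np.r_[circ(52,0),circ(52,110)]+[p[0],p[1],p[2]])
def hull(m):
    ct=np.vstack(cv2.findContours(m,0,2)[0]); o=np.zeros_like(m); cv2.fillConvexPoly(o,cv2.convexHull(ct),1); return o
E
python3 - <<'E'
from h import *
im={n:cv2.imread(f"pics/{n}0.png")[:,:,::-1].copy() for n in("scene","top")}
C={n:cam(n) for n in im}
yb={'scene':(340,160,385,205),'top':(255,225,305,258)}
lb={'scene':(255,140,310,190),'top':(380,190,445,255)}
jb={'scene':(330,170,390,240),'top':(245,208,318,272)}
M={n:dict(y=mask(im[n],(20,120,100),(35,255,255),yb[n]),l=mask(im[n],(7,60,125),(22,200,255),lb[n]),j=hull(mask(im[n],(112,120,50),(130,255,255),jb[n]))) for n in im}
for ns in (["top"],["scene"],["top","scene"]):
    o=lambda k:[(C[n],up(M[n][k])) for n in ns]
    print(ns)
    print(' lid',*fit(o('l'),lidrender,[500,-240,-8],[10,10,6]))
    if len(ns)==2:
        print(' gauge',*fit(o('y'),yelrender,[453,57,81,155],[6,6,6,5]))
        print(' jar z',*fit(o('j'),jarrender,[453,57,45],[6,6,5]))
    print(' gauge',*fit(o('y'),lambda c,p:yelrender(c,[*p,155]),[453,57,81],[6,6,6]))
    print(' jar',*fit(o('j'),lambda c,p:jarrender(c,[*p,45]),[453,57],[6,6]))
E
```

```text
['top']
 lid [ 500.49533201 -242.54112681   -5.61450559] 0.06958250497017893
 gauge [455.77883447  56.92597321  77.72684168] 0.22950108459869845
 jar [448.01290226  38.52748489] 0.8838344279086582
['scene']
 lid [ 498.92820322 -244.22714237   -2.0132907 ] 0.10095447870778262
 gauge [452.42140281  55.51636465  72.5528865 ] 0.13020134228187918
 jar [453.74069023  50.49526119] 0.3038079470198676
['top', 'scene']
 lid [ 499.91644701 -242.62616211   -2.43599838] 0.09496517878008881
 gauge [455.29734736  58.00101799  72.05495522 157.54763332] 0.18780472221130023
 jar z [445.83943017  41.30765775  25.37556002] 0.5787343839573769
 gauge [455.03693492  57.93349722  74.52690557] 0.19274154932624782
 jar [453.72489738  50.69189358] 0.5942987271016554
```

Run:
```python
from h import *
im={n:cv2.imread(f"pics/{n}0.png")[:,:,::-1].copy() for n in("scene","top")}
C={n:cam(n) for n in im}
jb={'scene':(330,165,395,240),'top':(245,208,318,272)}
yb={'scene':(340,160,385,205),'top':(255,225,305,258)}
def inb(m,b): o=np.zeros_like(m); o[b[1]:b[3],b[0]:b[2]]=m[b[1]:b[3],b[0]:b[2]]; return (o>0).astype(np.uint8)
J={};Y={}
for n in im:
    h=cv2.cvtColor(im[n],cv2.COLOR_RGB2HSV)
    J[n]=hull(inb(cv2.inRange(h,(110,110,40),(130,255,255)),jb[n])); Y[n]=mask(im[n],(18,90,60),(38,255,255),yb[n])
    print(n,J[n].sum(),Y[n].sum(), yelrender(C[n],[455,57,80,155]).sum()/16, jarrender(C[n],[450,55,45]).sum()/16)
for ns in (["top"],["scene"],["top","scene"]):
    print(ns)
    print(' gauge',*fit([(C[n],up(Y[n])) for n in ns],lambda c,p:yelrender(c,[*p,155]),[453,57,81],[6,6,6]))
    print(' jar',*fit([(C[n],up(J[n])) for n in ns],lambda c,p:jarrender(c,[*p,45]),[450,52],[6,6]))
    if len(ns)>1:print(' jarz',*fit([(C[n],up(J[n])) for n in ns],jarrender,[450,52,45],[6,6,5]))
```

```text
scene 2193 299 341.375 2345.3125
top 1952 242 289.875 2092.0
['top']
 gauge [455.88889365  56.75636812  80.11218278] 0.16262975778546718
 jar [458.50365829  55.310112  ] 0.06897271507380354
['scene']
 gauge [453.40849457  55.94152399  73.89649316] 0.10045402951191829
 jar [454.09052753  51.27778053] 0.06897102259120302
['top', 'scene']
 gauge [454.7903114   57.19764309  75.90408394] 0.1420214947672575
 jar [457.60849269  54.79426531] 0.07357744938007371
 jarz [457.63243069  54.85677998  45.28187823] 0.07354270772645827
```

Request:
servo_tool:
  deltas:
    - [[0, 0, -0.03], [0, 0, 0]]
    - [[0.031, -0.027, -0.005], [0, 0, 0]]
    - [[0.031, -0.027, -0.005], [0, 0, 0]]
    - [[0.031, -0.027, -0.005], [0, 0, 0]]
    - [[0.031, -0.027, -0.005], [0, 0, 0]]
    - [[0.031, -0.027, -0.005], [0, 0, 0]]
    - [[0.031, -0.027, -0.005], [0, 0, 0]]
    - [[0.031, -0.027, -0.005], [0, 0, 0]]
    - [[0.031, -0.027, -0.005], [0, 0, 0]]
    - [[0.031, -0.027, -0.005], [0, 0, 0]]
    - [[0.031, -0.027, -0.005], [0, 0, 0]]
    - [[0.031, -0.027, -0.005], [0, 0, 0]]
    - [[0.031, -0.027, -0.005], [0, 0, 0]]
    - [[0.031, -0.027, -0.005], [0, 0, 0]]
    - [[0.031, -0.027, -0.005], [0, 0, 0]]
  fingers: 1

```text
time: 1.98
tool_pos: [455.0, 57.7, 326.6]
tcp_rot: [-3.141, 0.001, 0.45]
contact_force: [0.4, -0.1, 1.2]
grip_width: 91.8
finger_force: 0.0
```

Request:
servo_tool:
  deltas:
    - [[0, 0, 0], [0, 0, -9]]
    - [[0, 0, 0], [0, 0, -9]]
    - [[0, 0, 0], [0, 0, -9]]
    - [[0, 0, 0], [0, 0, -9]]
    - [[0, 0, 0], [0, 0, -9]]
    - [[0, 0, 0], [0, 0, -8]]
    - [[0, 0, 0], [0, 0, 0]]
    - [[0, 0, 0], [0, 0, 0]]

```text
time: 2.98
tool_pos: [454.7, 56.3, 326.5]
tcp_rot: [-3.141, 0.0, 1.372]
contact_force: [-0.3, -0.9, -0.7]
grip_width: 92.0
finger_force: 0.0
```

Run:
```python
from h import *
c=bot.camera_model('wrist'); im=bot.capture('wrist'); cv2.imwrite('pics/w1.png',im[:,:,::-1]); print(c); np.save('w1.npy',c,allow_pickle=True); o=bot.get_obs();print(o['tool_pos'],o['tcp_rot'],o['time'])
```

```text
{'mtx': array([[309.70691629,   0.        , 325.71553153],
       [  0.        , 309.70691629, 202.56211139],
       [  0.        ,   0.        ,   1.        ]]), 'xyz': array([470.40164247, 133.19095545, 485.40474781]), 'rotation': array([ 2.85051275e+00,  1.35200255e-04, -1.98989044e-01])}
[454.70762741  56.3124434  326.58268724] [-3.14135027e+00  1.52676838e-04  1.37263293e+00] 3.025
```

View pics/w1.png

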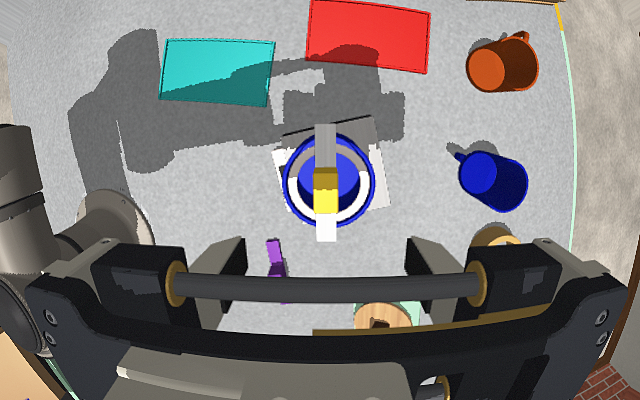

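The wrist view shows the gauge's yellow block at (326,190), with the bar running vertically in the picture. The jar rim is round it at (330,180).

```bash
cat >> h.py <<'E'
def wcam(m): return (m['mtx'],np.array(m['xyz']),R.from_euler('xyz',m['rotation']).as_matrix(),'fe')
_pp=proj
def proj(c,P):
    if len(c)==3: return _pp(c,P)
    K,t,Rm,_=c; p=np.ascontiguousarray((np.atleast_2d(P)-t)@Rm)[:,None]
    return cv2.fisheye.projectPoints(p,np.zeros(3),np.zeros(3),K,np.zeros(4))[0][:,0]
E
python3 - <<'E'
from h import *
c=wcam(np.load('w1.npy',allow_pickle=True).item()); im=cv2.imread('pics/w1.png')[:,:,::-1].copy()
h=cv2.cvtColor(im,cv2.COLOR_RGB2HSV)
Y=mask(im,(20,100,60),(35,255,255),(305,160,350,222))
j=cv2.inRange(h,(110,110,40),(130,255,255)); o=np.zeros_like(j); o[125:232,280:382]=j[125:232,280:382]; J=hull((o>0).astype(np.uint8))
print('gauge',*fit([(c,up(Y))],lambda c,p:yelrender(c,[*p,155]),[455,57,79],[6,6,6]))
print('jar',*fit([(c,up(J))],lambda c,p:jarrender(c,[*p,45]),[455,54],[6,6]))
T=mask(im,(0,150,100),(8,255,255),(300,0,440,80)); print(T.sum())
print('tray',*fit([(c,up(T))],lambda c,p:fillhull(c,tf(np.array([p[0],p[1],0]),[0,0,np.radians(p[2])],box(-95,95,-52.5,52.5,0,10))),[560,241,-15],[6,6,6]))
for a in proj(c,np.array([[457,54,155.],[457,106,155],[457,2,155],[509,54,155],[405,54,155]])): print(a)
ys,xs=np.where(J); print(xs.min(),xs.max(),ys.min(),ys.max())
w=np.zeros_like(im); w[...]=im
for f,p,r in((0,0,0),): pass
E
```

```text
gauge [454.69716177  59.21537058  78.98143965] 0.0736611794123776
jar [457.59598359  56.54153126] 0.023162595265512786
7542
tray [561.5594374  247.89157602 -16.31593034] 0.028453571486457996
[328.05002799 186.23124663]
[318.46161188 139.82018319]
[336.91123441 229.51047292]
[374.45851635 177.28178913]
[282.23489631 195.30853556]
282 374 133 227
```

Request:
servo_tool:
  deltas:
    - [[0.002, 0, 0.02], [0, 0, 0]]
    - [[0, 0, 0.02], [0, 0, 0]]
    - [[0, 0, 0.02], [0, 0, 0]]
    - [[0, 0, 0.02], [0, 0, 0]]
    - [[0, 0, 0.02], [0, 0, 0]]
    - [[0, 0, 0.02], [0, 0, 0]]
    - [[0, 0, 0.015], [0, 0, 0]]
    - [[0, 0, 0.01], [0, 0, 0]]
    - [[0, 0, 0.01], [0, 0, 0]]
    - [[0, 0, 0], [0, 0, 0]]
    - [[0, 0, 0], [0, 0, 0]]

```text
time: 4.4
tool_pos: [455.4, 58.3, 172.1]
tcp_rot: [3.141, -0.0, 1.375]
contact_force: [1.2, -0.8, 0.3]
grip_width: 91.7
finger_force: 0.0
```

Request:
servo_tool:
  deltas:
    - [[0, 0, 0], [0, 0, 0]]
    - [[0, 0, 0], [0, 0, 0]]
    - [[0, 0, 0], [0, 0, 0]]
    - [[0, 0, 0], [0, 0, 0]]
    - [[0, 0, 0], [0, 0, 0]]
    - [[0, 0, 0], [0, 0, 0]]
    - [[0, 0, 0], [0, 0, 0]]
    - [[0, 0, 0], [0, 0, 0]]
  fingers: 0

```text
time: 5.4
tool_pos: [455.1, 58.3, 171.7]
tcp_rot: [-3.142, 0.0, 1.375]
contact_force: [-0.6, -0.2, 0.2]
grip_width: 23.6
finger_force: 30.0
```

Request:
servo_tool:
  deltas:
    - [[0, 0, -0.008], [0, 0, 0]]
    - [[0, 0, -0.015], [0, 0, 0]]
    - [[0, 0, -0.025], [0, 0, 0]]
    - [[0, 0, -0.03], [0, 0, 0]]
    - [[0.0204, 0.0068, 0], [0, 0, 0]]
    - [[0.0204, 0.0068, 0], [0, 0, 0]]
    - [[0.0204, 0.0068, 0], [0, 0, 0]]
    - [[0.0204, 0.0068, 0], [0, 0, 0]]
    - [[0.0204, 0.0068, 0], [0, 0, 0]]
    - [[0.0204, 0.0068, 0], [0, 0, 0]]
    - [[0.0204, 0.0068, 0], [0, 0, 0]]
    - [[0.0204, 0.0068, 0], [0, 0, 0]]
    - [[0.0204, 0.0068, 0], [0, 0, 0]]
    - [[0.0204, 0.0068, 0], [0, 0, 0]]

```text
time: 7.15
tool_pos: [561.9, 246.2, 249.4]
tcp_rot: [-3.141, 0.0, 1.375]
contact_force: [-0.3, -0.1, -2.3]
grip_width: 23.8
finger_force: 30.0
```

Request:
servo_tool:
  deltas:
    - [[0, 0, 0], [0, 0, -8.5]]
    - [[0, 0, 0], [0, 0, -8.5]]
    - [[0, 0, 0], [0, 0, -8.5]]
    - [[0, 0, 0], [0, 0, -8.5]]
    - [[0, 0, 0], [0, 0, -8.5]]
    - [[0, 0, 0], [0, 0, -8.5]]
    - [[0, 0, 0], [0, 0, -8.5]]
    - [[0, 0, 0], [0, 0, -8.5]]
    - [[0, 0, 0], [0, 0, -8.5]]
    - [[0, 0, 0], [0, 0, -8.5]]
    - [[0, 0, 0], [0, 0, 0]]
    - [[0, 0, 0], [0, 0, 0]]

```text
time: 8.65
tool_pos: [561.6, 245.3, 249.6]
tcp_rot: [-3.141, -0.0, 2.856]
contact_force: [0.2, -0.7, -0.9]
grip_width: 24.0
finger_force: 30.0
```

Run:
```python
from h import *
m=bot.camera_model('wrist'); im=bot.capture('wrist'); c=wcam(m); cv2.imwrite('pics/w2.png',im[:,:,::-1])
t=bot.capture('top'); cv2.imwrite('pics/t2.png',t[:,:,::-1])
h=cv2.cvtColor(im,cv2.COLOR_RGB2HSV); T=hull((cv2.inRange(h,(0,150,100),(8,255,255))[:235]>0).astype(np.uint8)*1)
h=cv2.cvtColor(t,cv2.COLOR_RGB2HSV)
j=cv2.inRange(h,(110,110,40),(130,255,255)); o=np.zeros_like(j); o[200:285,235:330]=j[200:285,235:330]
print('top jar',*fit([(cam('top'),up(hull((o>0).astype(np.uint8))))],lambda c,p:jarrender(c,[*p,45]),[455,54],[6,6]))
ys,xs=np.where(T);print(T.sum(),xs.min(),xs.max(),ys.min(),ys.max()); cv2.imwrite('pics/T.png',T*255)
print(bot.get_obs()['time'],bot.get_obs()['tool_pos'])
```

```text
top jar [458.92415619  55.2900238 ] 0.05380444497408088
10845 283 365 99 234
8.75 [561.57009397 245.26519218 249.60325257]
```

View pics/w2.png

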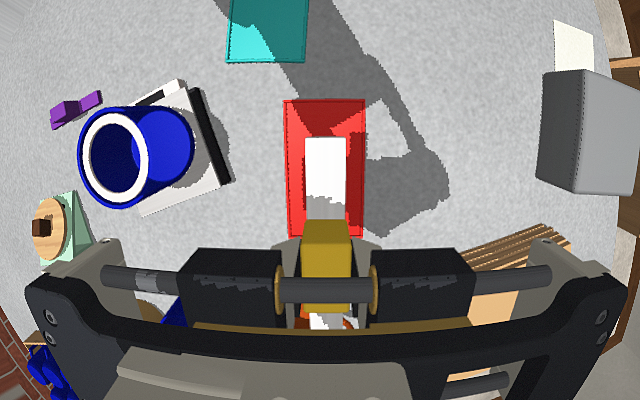

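The bar is lined up with the red tray, whose corners run from (283,99) to (365,235). The jar is still standing on the scale. I'll lower the gauge now.

Request:
servo_tool:
  deltas:
    - [[0, 0, 0.03], [0, 0, 0]]
    - [[0, 0, 0.03], [0, 0, 0]]
    - [[0, 0, 0.03], [0, 0, 0]]
    - [[0, 0, 0.03], [0, 0, 0]]
    - [[0, 0, 0.03], [0, 0, 0]]
    - [[0, 0, 0.03], [0, 0, 0]]
    - [[0, 0, 0.02], [0, 0, 0]]
    - [[0, 0, 0.01], [0, 0, 0]]
    - [[0, 0, 0.01], [0, 0, 0]]
    - [[0, 0, 0.004], [0, 0, 0]]
    - [[0, 0, 0.002], [0, 0, 0]]
    - [[0, 0, 0], [0, 0, 0]]
    - [[0, 0, 0.001], [0, 0, 0]]
    - [[0, 0, 0.001], [0, 0, 0]]
    - [[0, 0, 0], [0, 0, 0]]

```text
time: 10.62
tool_pos: [561.6, 245.1, 21.7]
tcp_rot: [-3.142, 0.0, 2.858]
contact_force: [0.5, -1.0, -2.4]
grip_width: 23.8
finger_force: 30.0
```

Request:
servo_tool:
  deltas:
    - [[0, 0, 0.001], [0, 0, 0]]
    - [[0, 0, 0], [0, 0, 0]]

```text
time: 10.88
tool_pos: [561.7, 245.1, 20.8]
tcp_rot: [3.142, 0.0, 2.858]
contact_force: [-0.2, -0.3, -1.3]
grip_width: 24.1
finger_force: 30.0
```

Request:
servo_tool:
  deltas:
    - [[0, 0, 0], [0, 0, 0]]
    - [[0, 0, 0], [0, 0, 0]]
    - [[0, 0, 0], [0, 0, 0]]
    - [[0, 0, 0], [0, 0, 0]]
    - [[0, 0, 0], [0, 0, 0]]
  fingers: 0.8

```text
time: 11.5
tool_pos: [561.6, 245.1, 20.7]
tcp_rot: [-3.142, 0.0, 2.858]
contact_force: [0.8, 0.5, -0.2]
grip_width: 68.9
finger_force: 0.0
```

Request:
servo_tool:
  deltas:
    - [[0, 0, -0.01], [0, 0, 0]]
    - [[0, 0, -0.03], [0, 0, 0]]
    - [[0, 0, -0.04], [0, 0, 0]]
    - [[0, 0, -0.05], [0, 0, 0]]
    - [[0, 0, -0.05], [0, 0, 0]]
    - [[0, 0, -0.05], [0, 0, 0]]
    - [[0, 0, -0.04], [0, 0, 0]]

```text
time: 12.38
tool_pos: [561.5, 245.1, 294.0]
tcp_rot: [3.14, 0.002, 2.858]
contact_force: [1.0, -0.2, -0.3]
grip_width: 73.5
finger_force: 0.0
```

Request:
servo_tool:
  deltas:
    - [[-0.0048, -0.041, 0], [0, 0, 0]]
    - [[-0.0048, -0.041, 0], [0, 0, 0]]
    - [[-0.0048, -0.041, 0], [0, 0, 0]]
    - [[-0.0048, -0.041, 0], [0, 0, 0]]
    - [[-0.0048, -0.041, 0], [0, 0, 0]]
    - [[-0.0048, -0.041, 0], [0, 0, 0]]
    - [[-0.0048, -0.041, 0], [0, 0, 0]]
    - [[-0.0048, -0.041, 0], [0, 0, 0]]
    - [[-0.0048, -0.041, 0], [0, 0, 0]]
    - [[-0.0048, -0.041, 0], [0, 0, 0]]
    - [[-0.0048, -0.041, 0], [0, 0, 0]]
    - [[-0.0048, -0.04, 0], [0, 0, 0]]
    - [[0, 0, 0], [0, 0, -10]]
    - [[0, 0, 0], [0, 0, -1]]
    - [[0, 0, 0], [0, 0, 0]]
    - [[0, 0, 0], [0, 0, 0]]
  fingers: 1

```text
time: 14.38
tool_pos: [479.8, -241.9, 291.0]
tcp_rot: [-3.141, 0.0, 3.049]
contact_force: [-0.1, 0.6, 0.0]
grip_width: 91.9
finger_force: 0.0
```

Run:
```python
from h import *
m=bot.camera_model('wrist'); im=bot.capture('wrist'); np.save('w3.npy',m,allow_pickle=True); cv2.imwrite('pics/w3.png',im[:,:,::-1])
s=bot.capture('scene'); cv2.imwrite('pics/s3.png',s[:,:,::-1]); cv2.imwrite('pics/c3.png',np.vstack([im,s[150:350,:]])[:,:,::-1])
o=bot.get_obs();print(o['time'],o['tool_pos'],o['tcp_rot'],o['joint_positions']); print(proj(wcam(m),[[500,-243,47]]))
```

```text
14.475 [ 479.77728139 -241.98975342  290.88095311] [-3.14140661e+00  1.78117263e-04  3.05002392e+00] [-6.09763642e-01  3.23819234e-01  1.37296322e+00 -7.39812366e-05
  1.44456331e+00 -2.08898191e+00]
[[325.70328763 185.87237847]]
```

View pics/c3.png

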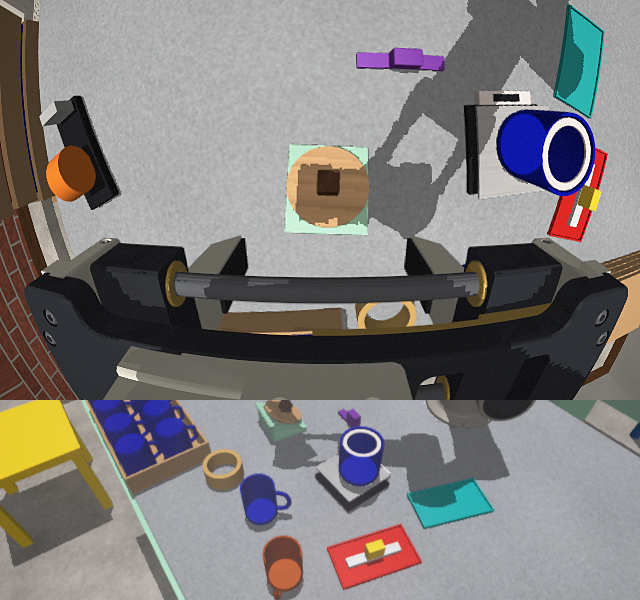

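The gauge lies in the red tray in both views. The wrist view shows the lid at (328,187) and its knob at (328,182), partly in shadow. I'll fit the lid pose next.

Run:
```python
from h import *
im=cv2.imread('pics/w3.png')[:,:,::-1].copy(); c=wcam(np.load('w3.npy',allow_pickle=True).item())
h=cv2.cvtColor(im,cv2.COLOR_RGB2HSV); print(h[182,[300,312,322,328,334,350]].tolist(), h[165,[322,328]].tolist())
U=mask(im,(4,50,20),(22,255,255),(286,145,372,235)); U=hull(U)
K=mask(im,(0,60,10),(22,255,75),(310,162,348,200)); print(U.sum(),K.sum())
def pose(p): return R.from_euler('z',p[2],degrees=True)*R.from_euler('y',-26,degrees=True),np.array([p[0],p[1],47])
def fl(c,p): r,t=pose(p); return fillhull(c,r.apply(np.r_[circ(55,0),circ(55,8)])+t)
def kn(c,p): r,t=pose(p); return fillhull(c,r.apply(box(-14,14,-14,14,8,36))+t)
G=hull(mask(im,(55,30,80),(85,160,255),(280,140,375,238))); 
def rest(c,p):
    return fillhull(c,tf(np.array([p[0],p[1],0]),[0,0,np.radians(p[2])],box(57.5,57.5,-56,56,0,65).tolist()+box(-57.5,-57.5,-56,56,0,9).tolist()))
print('fl',*fit([(c,up(U))],lambda c,p:fl(c,[*p,-4]),[500,-243],[5,5]))
print('knob',*fit([(c,up(K))],kn,[500,-243,-4],[5,5,5]))
print('rest',*fit([(c,up(G))],rest,[500,-243,-4],[5,5,5]))
```

```text
[[15, 112, 128], [15, 110, 134], [12, 157, 57], [10, 144, 62], [11, 150, 56], [14, 113, 142]] [[15, 111, 115], [15, 114, 119]]
5344 530
fl [ 500.61951023 -240.72183502] 0.013417759686416453
knob [ 501.31303559 -240.45113861   -5.17073986] 0.12712300566134838
rest [ 506.96042679 -244.07310038   -4.13292995] 0.5955588315033211
```

Request:
servo_tool:
  deltas:
    - [[0, 0, 0], [0, -6.5, 0]]
    - [[0, 0, 0], [0, -6.5, 0]]
    - [[0, 0, 0], [0, -6.5, 0]]
    - [[0, 0, 0], [0, -6.5, 0]]
    - [[0, 0, 0], [0, 0, 0]]
    - [[0.0176, 0.0005, 0.0234], [0, 0, 0]]
    - [[0.0176, 0.0005, 0.0234], [0, 0, 0]]
    - [[0.0176, 0.0005, 0.0234], [0, 0, 0]]
    - [[0.0176, 0.0005, 0.0234], [0, 0, 0]]
    - [[0.0176, 0.0005, 0.0234], [0, 0, 0]]
    - [[0, 0, 0], [0, 0, 0]]
    - [[0, 0, 0], [0, 0, 0]]

```text
time: 15.98
tool_pos: [453.4, -238.0, 148.1]
tcp_rot: [-3.141, 0.455, 3.051]
contact_force: [0.3, -0.3, -0.7]
grip_width: 91.9
finger_force: 0.0
```

```bash
cat >> h.py <<'E'
def delta(tpos,trot=None):
    o=bot.get_obs(); r=R.from_euler('xyz',o['tcp_rot']); print('t',o['time'],'shift mm',r.inv().apply(np.array(tpos)-o['tool_pos']).round(1))
    if trot is not None: print('turn deg',(r.inv()*trot).as_rotvec(degrees=True).round(2))
E
python3 - <<'E'
from h import *
L=R.from_euler('z',-5.1,degrees=True)*R.from_euler('y',-26,degrees=True)
T=L*R.from_euler('y',180,degrees=True)
delta(np.array([500.7,-241.2,47])+L.apply([0,0,11]),T); print(bot.get_obs()['joint_positions'].round(2))
E
```

```text
t 15.975 shift mm [  1.9   1.2 100.7]
turn deg [-0.08  0.06 -0.06]
[-0.82  0.24  2.04  0.55  0.59 -2.72]
```

Request:
servo_tool:
  deltas:
    - [[0.002, 0.001, 0.02], [0, 0, 0]]
    - [[0, 0, 0.02], [0, 0, 0]]
    - [[0, 0, 0.02], [0, 0, 0]]
    - [[0, 0, 0.02], [0, 0, 0]]
    - [[0, 0, 0.01], [0, 0, 0]]
    - [[0, 0, 0.007], [0, 0, 0]]
    - [[0, 0, 0.003], [0, 0, 0]]
    - [[0, 0, 0], [0, 0, 0]]
    - [[0, 0, 0], [0, 0, 0]]

```text
time: 17.1
tool_pos: [494.2, -240.4, 56.6]
tcp_rot: [-3.141, 0.454, 3.05]
contact_force: [1.1, -0.2, -0.7]
grip_width: 91.6
finger_force: 0.0
```

Request:
servo_tool:
  deltas:
    - [[0, 0, 0], [0, 0, 0]]
    - [[0, 0, 0], [0, 0, 0]]
    - [[0, 0, 0], [0, 0, 0]]
    - [[0, 0, 0], [0, 0, 0]]
    - [[0, 0, 0], [0, 0, 0]]
    - [[0, 0, 0], [0, 0, 0]]
    - [[0, 0, 0], [0, 0, 0]]
  fingers: 0

```text
time: 17.98
tool_pos: [494.1, -240.3, 56.2]
tcp_rot: [-3.141, 0.454, 3.05]
contact_force: [-1.6, 1.2, 2.5]
grip_width: 27.7
finger_force: 29.7
```

Request:
servo_tool:
  deltas:
    - [[0, 0, -0.004], [0, 0, 0]]
    - [[0, 0, -0.008], [0, 0, 0]]
    - [[0, 0, -0.012], [0, 0, 0]]
    - [[0, 0, -0.016], [0, 0, 0]]
    - [[0, 0, -0.02], [0, 0, 0]]
    - [[0, 0, -0.02], [0, 0, 0]]
    - [[0, 0, -0.02], [0, 0, 0]]
    - [[0, 0, -0.02], [0, 0, 0]]
    - [[0, 0, -0.02], [0, 0, 0]]
    - [[0, 0, -0.01], [0, 0, 0]]
    - [[0, 0, 0], [0, 3, 0]]
    - [[0, 0, 0], [0, 5, 0]]
    - [[0, 0, 0], [0, 5, 0]]
    - [[0, 0, 0], [0, 5, 0]]
    - [[0, 0, 0], [0, 5, 0]]
    - [[0, 0, 0], [0, 3, 0]]
    - [[0, 0, 0], [0, 0, 0]]
    - [[0, 0, 0], [0, 0, 0]]

```text
time: 20.23
tool_pos: [428.3, -234.0, 190.9]
tcp_rot: [3.141, 0.0, 3.05]
contact_force: [-0.7, 0.6, -0.8]
grip_width: 28.0
finger_force: 29.6
```

Run:
```python
from h import *
o=bot.get_obs(); print(o['tcp_rot'],o['tool_pos'],o['joint_positions'].round(2))
delta([458,55,250],R.from_euler('z',-5.1,degrees=True)*R.from_euler('y',180,degrees=True))
```

```text
[3.14138172e+00 3.57549557e-04 3.05017199e+00] [ 428.30877095 -234.04520252  190.86907355] [-0.66  0.31  1.68  0.    1.15 -2.14]
t 20.225 shift mm [ -3.2 290.6 -59.1]
turn deg [ 0.01  0.02 -0.14]
```

Request:
servo_tool:
  deltas:
    - [[0, 0, -0.02], [0, 0, 0]]
    - [[0, 0, -0.02], [0, 0, 0]]
    - [[0, 0.01, -0.02], [0, 0, 0]]
    - [[-0.001, 0.02, 0], [0, 0, 0]]
    - [[-0.001, 0.03, 0], [0, 0, 0]]
    - [[-0.001, 0.03, 0], [0, 0, 0]]
    - [[0, 0.03, 0], [0, 0, 0]]
    - [[0, 0.03, 0], [0, 0, 0]]
    - [[0, 0.03, 0], [0, 0, 0]]
    - [[0, 0.03, 0], [0, 0, 0]]
    - [[0, 0.03, 0], [0, 0, 0]]
    - [[0, 0.03, 0], [0, 0, 0]]
    - [[0, 0.02, 0], [0, 0, 0]]
    - [[0, 0, 0], [0, 0, 0]]
    - [[0, 0, 0], [0, 0, 0]]
    - [[0, 0, 0], [0, 0, 0]]

```text
time: 22.22
tool_pos: [457.9, 53.8, 250.8]
tcp_rot: [-3.141, -0.0, 3.049]
contact_force: [1.1, -0.3, -0.9]
grip_width: 28.2
finger_force: 29.6
```

Run:
```python
from h import *
o=bot.get_obs(); print(o['time'],o['tool_pos'],o['tcp_rot'])
m=bot.camera_model('wrist')
I={n:bot.capture(n) for n in('wrist','scene','top')}
np.save('w4.npy',m,allow_pickle=True)
for n in I: cv2.imwrite(f'pics/{n}4.png',I[n][:,:,::-1])
v=np.vstack([cv2.resize(I['wrist'][100:250,220:420],(800,600))[:300], np.hstack([cv2.resize(I['scene'][110:240,280:440],(400,300)),cv2.resize(I['top'][180:300,220:380],(400,300))])])
cv2.imwrite('pics/c4.png',v[:,:,::-1])
```

```text
22.225 [457.85490049  53.76785083 250.79883   ] [-3.14138624e+00 -2.99923033e-04  3.04947039e+00]
```

View pics/c4.png

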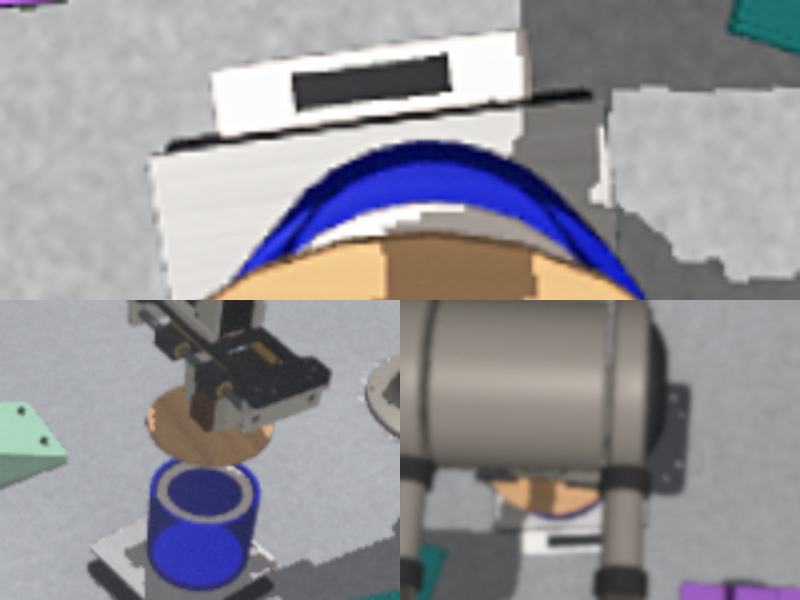

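The scene crop shows the lid held level above the open jar. The wrist crop shows the flange edge and the jar rim, both partly hidden. I'll fit both from their visible parts.

```bash
cat > fitlid.py <<'E'
from h import *
import sys
def wood(im): return cv2.inRange(cv2.cvtColor(im,cv2.COLOR_RGB2HSV),(8,60,60),(22,220,255))
def blue(im): return cv2.inRange(cv2.cvtColor(im,cv2.COLOR_RGB2HSV),(110,110,30),(130,255,255))
def flr(c,p,z): return fillhull(c,np.r_[circ(55,0),circ(55,8)]+[p[0],p[1],z])
def edge(c,m,roi,P0,f,p0,upper):
    # contour points of mask within roi (outermost per column) -> model hull distance
    x0,y0,x1,y1=roi; pts=[]
    for x in range(x0,x1):
        ys=np.where(m[y0:y1,x])[0]
        if len(ys): pts.append([x,y0+(ys.min()-.5 if upper else ys.max()+.5)])
    pts=np.array(pts,np.float32)
    def res(p):
        h=cv2.convexHull(proj(c,f(p)).astype(np.float32)); return np.array([cv2.pointPolygonTest(h,(float(a),float(b)),True) for a,b in pts])
    from scipy.optimize import least_squares
    r=least_squares(res,p0,loss='soft_l1',f_scale=.5,diff_step=1e-3); J=r.jac; s=np.sqrt(np.diag(np.linalg.pinv(J.T@J)))
    print(len(pts),'fit',r.x.round(2),'rms',np.sqrt(np.mean(res(r.x)**2)).round(2),'sens',s.round(2)); return r.x
E
python3 - <<'E'
from fitlid import *
I={n:cv2.imread(f'pics/{n}4.png')[:,:,::-1].copy() for n in('wrist','scene')}
w=wcam(np.load('w4.npy',allow_pickle=True).item()); s=cam('scene')
print(proj(w,[[457.9,53.8,240],[458,55.5,155]]),proj(s,[[457.9,53.8,240],[458,55.5,155]]))
fl=lambda p:np.r_[circ(55,0,180),circ(55,8,180)]+[p[0],p[1],239.6]
jr=lambda p:np.r_[circ(52,0,180),circ(52,110,180)]+[p[0],p[1],45]
a=wood(I['wrist']); b=blue(I['wrist'])
print('wrist lid');edge(w,a,(278,130,382,185),0,fl,[459,54],True)
print('wrist jar');edge(w,b,(285,120,378,175),0,jr,[458,55],True)
a=wood(I['scene']); b=blue(I['scene'])
print('scene lid');edge(s,a,(345,150,385,185),0,fl,[459,54],False)
b[:185]=0; hb=hull((b[:240,330:390]>0).astype(np.uint8)); B=np.zeros((400,640),np.uint8); B[:240,330:390]=hb
roi=np.zeros((400*S,640*S),np.uint8); roi[185*S:240*S]=1
print('scene jar',fit([(s,up(B)&roi)],lambda c,p:jarrender(c,[*p,45])&roi,[458,55],[4,4]))
E
```

```text
[[324.56668829 244.93662084]
 [326.88220412 203.70087886]] [[364.12576138 164.43870045]
 [361.52257298 191.46287229]]
wrist lid
104 fit [460.52  54.08] rms 0.73 sens [0.08 0.23]
wrist jar
93 fit [459.25  56.58] rms 0.45 sens [0.19 0.27]
scene lid
40 fit [457.75  50.64] rms 0.28 sens [0.98 0.78]
scene jar (array([452.99719238,  50.22662354]), np.float64(0.023045166060755462))
```

Request:
servo_tool:
  deltas:
    - [[0.0018, 0.0021, 0.01], [0, 0, 0]]
    - [[0, 0, 0.015], [0, 0, 0]]
    - [[0, 0, 0.015], [0, 0, 0]]
    - [[0, 0, 0.015], [0, 0, 0]]
    - [[0, 0, 0.01], [0, 0, 0]]
    - [[0, 0, 0.005], [0, 0, 0]]
    - [[0, 0, 0], [0, 0, 0]]
    - [[0, 0, 0], [0, 0, 0]]
    - [[0, 0, 0], [0, 0, 0]]

```text
time: 23.5
tool_pos: [456.7, 56.5, 181.4]
tcp_rot: [-3.142, 0.001, 3.05]
contact_force: [0.1, -1.3, -0.9]
grip_width: 27.9
finger_force: 29.6
```

Run:
```python
from fitlid import *
o=bot.get_obs(); print(o['time'],o['tool_pos'],o['tcp_rot'])
m=bot.camera_model('wrist'); w=wcam(m); s=cam('scene')
I={n:bot.capture(n) for n in('wrist','scene')}
for n in I: cv2.imwrite(f'pics/{n}5.png',I[n][:,:,::-1])
z=o['tool_pos'][2]-11.2
fl=lambda p:np.r_[circ(55,0,180),circ(55,8,180)]+[p[0],p[1],z]
jr=lambda p:np.r_[circ(52,0,180),circ(52,110,180)]+[p[0],p[1],45]
a=wood(I['wrist']); b=blue(I['wrist'])
print('wrist lid');edge(w,a,(285,130,372,215),0,fl,[459,56],True)
print('wrist jar');edge(w,b,(290,120,372,190),0,jr,[458,56],True)
a=wood(I['scene']); b=blue(I['scene'])
print('scene lid');edge(s,a,(340,170,385,208),0,fl,[459,56],False)
b[:195]=0; B=np.zeros((400,640),np.uint8); B[:240,330:390]=hull((b[:240,330:390]>0).astype(np.uint8))
roi=np.zeros((400*S,640*S),np.uint8); roi[205*S:240*S]=1
print('scene jar',fit([(s,up(B)&roi)],lambda c,p:jarrender(c,[*p,45])&roi,[458,55],[4,4]))
v=np.vstack([cv2.resize(I['wrist'][120:270,250:400],(560,560)),np.zeros((0,560,3),np.uint8)])
v=np.hstack([cv2.resize(I['wrist'][150:230,270:390],(400,267)),cv2.resize(I['scene'][150:240,320:440],(400,267),interpolation=2)])
cv2.imwrite('pics/c5.png',v[:,:,::-1])
```

```text
23.5 [456.74953216  56.5390952  181.43729089] [-3.14155790e+00  9.66290687e-04  3.05033139e+00]
wrist lid
87 fit [459.57  56.95] rms 0.43 sens [0.09 0.31]
wrist jar
82 fit [459.5   56.56] rms 0.42 sens [0.16 0.29]
scene lid
45 fit [456.14  53.47] rms 0.29 sens [0.8  0.71]
scene jar (array([452.59494308,  49.63487464]), np.float64(0.02584558220862243))
```

View pics/c5.png

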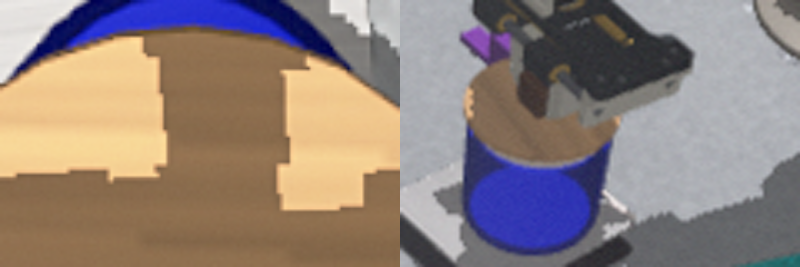

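The wrist crop shows the flange concentric with the jar to within about 0.5 mm. I'll lower slowly and watch the force.

Request:
servo_tool:
  deltas:
    - [[0.0004, 0, 0.003], [0, 0, 0]]
    - [[0, 0, 0.003], [0, 0, 0]]
    - [[0, 0, 0.002], [0, 0, 0]]
    - [[0, 0, 0], [0, 0, 0]]
    - [[0, 0, 0], [0, 0, 0]]

```text
time: 24.22
tool_pos: [456.1, 56.6, 173.2]
tcp_rot: [-3.141, 0.0, 3.05]
contact_force: [-0.3, -0.4, -0.0]
grip_width: 27.7
finger_force: 29.6
```

Request:
servo_tool:
  deltas:
    - [[0, 0, 0.001], [0, 0, 0]]
    - [[0, 0, 0.001], [0, 0, 0]]
    - [[0, 0, 0.001], [0, 0, 0]]
    - [[0, 0, 0.001], [0, 0, 0]]
    - [[0, 0, 0], [0, 0, 0]]
    - [[0, 0, 0], [0, 0, 0]]

```text
time: 24.98
tool_pos: [456.4, 56.5, 169.3]
tcp_rot: [-3.142, 0.001, 3.05]
contact_force: [-1.2, 0.2, 5.4]
grip_width: 27.2
finger_force: 29.7
```

Request:
servo_tool:
  deltas:
    - [[0, 0, 0.001], [0, 0, 0]]
    - [[0, 0, 0.001], [0, 0, 0]]
    - [[0, 0, 0], [0, 0, 0]]

```text
time: 25.35
tool_pos: [456.5, 56.5, 167.5]
tcp_rot: [3.142, 0.001, 3.05]
contact_force: [-1.1, -1.0, 6.7]
grip_width: 27.7
finger_force: 29.8
```

Run:
```python
from fitlid import *
o=bot.get_obs(); print(o['tool_pos'],o['contact_force'],o['moment'])
I={n:bot.capture(n) for n in('wrist','scene')}
for n in I: cv2.imwrite(f'pics/{n}6.png',I[n][:,:,::-1])
v=np.hstack([cv2.resize(I['wrist'][150:230,270:390],(400,400),interpolation=2),cv2.resize(I['scene'][170:245,325:400],(400,400),interpolation=2)])
cv2.imwrite('pics/c6.png',v[:,:,::-1])
```

```text
[456.52595308  56.54815333 167.48897575] [-1.05132326 -1.00599121  6.71640906] [ 0.20892589  0.14370788 -0.03628342]
```

View pics/c6.png

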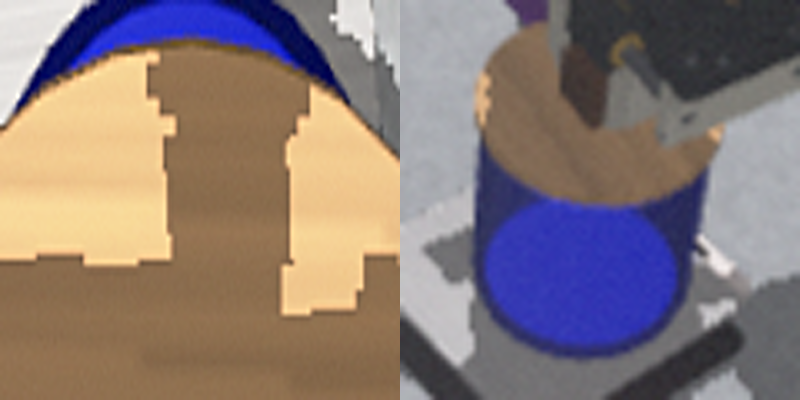

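The lid covers the mouth and looks level. The gap can't be seen here, so I'll use the force curve instead: a plateau while the seal slides, then a rise at the rim.

Request:
servo_tool:
  deltas:
    - [[0, 0, 0.001], [0, 0, 0]]
    - [[0, 0, 0.001], [0, 0, 0]]
    - [[0, 0, 0], [0, 0, 0]]

```text
time: 25.82
tool_pos: [456.6, 56.5, 165.5]
tcp_rot: [-3.142, 0.001, 3.05]
contact_force: [-1.5, -1.0, 7.7]
grip_width: 27.6
finger_force: 29.8
```

Request:
servo_tool:
  deltas:
    - [[0, 0, 0.001], [0, 0, 0]]
    - [[0, 0, 0.001], [0, 0, 0]]
    - [[0, 0, 0], [0, 0, 0]]

```text
time: 26.2
tool_pos: [456.5, 56.5, 163.5]
tcp_rot: [-3.142, 0.001, 3.05]
contact_force: [-2.2, -0.9, 7.2]
grip_width: 27.7
finger_force: 29.8
```

Request:
servo_tool:
  deltas:
    - [[0, 0, 0.001], [0, 0, 0]]
    - [[0, 0, 0.001], [0, 0, 0]]
    - [[0, 0, 0], [0, 0, 0]]

```text
time: 26.58
tool_pos: [456.5, 56.5, 161.6]
tcp_rot: [3.142, 0.001, 3.05]
contact_force: [-1.4, -1.0, 6.5]
grip_width: 27.9
finger_force: 29.8
```

Request:
servo_tool:
  deltas:
    - [[0, 0, 0.001], [0, 0, 0]]
    - [[0, 0, 0.001], [0, 0, 0]]
    - [[0, 0, 0], [0, 0, 0]]

```text
time: 26.95
tool_pos: [456.6, 56.5, 159.6]
tcp_rot: [-3.142, 0.001, 3.05]
contact_force: [-1.5, -0.2, 8.6]
grip_width: 27.8
finger_force: 29.8
```

Request:
servo_tool:
  deltas:
    - [[0, 0, 0.001], [0, 0, 0]]
    - [[0, 0, 0.001], [0, 0, 0]]
    - [[0, 0, 0], [0, 0, 0]]

```text
time: 27.32
tool_pos: [456.6, 56.5, 157.8]
tcp_rot: [-3.142, 0.002, 3.05]
contact_force: [-1.5, -1.7, 9.7]
grip_width: 27.5
finger_force: 29.9
```

Request:
servo_tool:
  deltas:
    - [[0, 0, 0.001], [0, 0, 0]]
    - [[0, 0, 0.001], [0, 0, 0]]
    - [[0, 0, 0], [0, 0, 0]]

```text
time: 27.7
tool_pos: [456.7, 56.5, 156.0]
tcp_rot: [-3.142, 0.002, 3.05]
contact_force: [-3.3, -0.7, 11.5]
grip_width: 27.7
finger_force: 29.9
```

Request:
servo_tool:
  deltas:
    - [[0, 0, 0.001], [0, 0, 0]]
    - [[0, 0, 0.001], [0, 0, 0]]
    - [[0, 0, 0], [0, 0, 0]]
    - [[0, 0, 0], [0, 0, 0]]

```text
time: 28.2
tool_pos: [456.8, 56.4, 154.3]
tcp_rot: [-3.142, 0.002, 3.05]
contact_force: [-3.7, -1.6, 13.2]
grip_width: 27.9
finger_force: 29.9
```

Request:
servo_tool:
  deltas:
    - [[0, 0, 0.001], [0, 0, 0]]
    - [[0, 0, 0], [0, 0, 0]]
    - [[0, 0, -0.002], [0, 0, 0]]
    - [[0, 0, -0.002], [0, 0, 0]]
    - [[0, 0, -0.002], [0, 0, 0]]
    - [[0, 0, -0.002], [0, 0, 0]]
    - [[0, 0, -0.002], [0, 0, 0]]
    - [[0, 0, 0], [0, 0, 0]]
    - [[0, 0, 0], [0, 0, 0]]

```text
time: 29.32
tool_pos: [456.8, 56.5, 162.4]
tcp_rot: [-3.141, 0.002, 3.05]
contact_force: [-1.6, -0.8, 5.6]
grip_width: 28.1
finger_force: 29.9
```

Request:
servo_tool:
  deltas:
    - [[0, 0, -0.002], [0, 0, 0]]
    - [[0, 0, -0.001], [0, 0, 0]]
    - [[0, 0, -0.0005], [0, 0, 0]]
    - [[0, 0, 0], [0, 0, 0]]
    - [[0, 0, 0], [0, 0, 0]]

```text
time: 29.95
tool_pos: [456.2, 56.6, 165.5]
tcp_rot: [3.142, 0.0, 3.05]
contact_force: [1.5, -0.8, 3.8]
grip_width: 27.8
finger_force: 29.9
```

Request:
servo_tool:
  deltas:
    - [[0, 0, -0.0005], [0, 0, 0]]
    - [[0, 0, 0], [0, 0, 0]]
    - [[0, 0, 0], [0, 0, 0]]
    - [[0, 0, 0], [0, 0, 0]]
    - [[0, 0, 0], [0, 0, 0]]
  fingers: 0.65

```text
time: 30.58
tool_pos: [456.0, 56.6, 166.0]
tcp_rot: [-3.141, -0.0, 3.05]
contact_force: [0.1, -0.3, 0.6]
grip_width: 59.7
finger_force: 0.0
```

Request:
servo_tool:
  deltas:
    - [[0, 0, -0.01], [0, 0, 0]]
    - [[0, 0, -0.02], [0, 0, 0]]
    - [[0, 0, -0.02], [0, 0, 0]]
    - [[0, 0, -0.02], [0, 0, 0]]
    - [[0, 0, -0.03], [0, 0, 0]]
    - [[0, 0, -0.03], [0, 0, 0]]
    - [[0, 0, 0], [0, 0, 0]]
    - [[0, 0, 0], [0, 0, 0]]

```text
time: 31.58
tool_pos: [455.7, 56.6, 295.6]
tcp_rot: [-3.141, -0.001, 3.05]
contact_force: [-0.4, -0.2, 0.0]
grip_width: 60.1
finger_force: 0.0
```

Run:
```python
from fitlid import *
o=bot.get_obs(); print(o['time'],o['tool_pos'],o['contact_force'])
m=bot.camera_model('wrist'); np.save('w7.npy',m,allow_pickle=True)
I={n:bot.capture(n) for n in('wrist','scene')}
for n in I: cv2.imwrite(f'pics/{n}7.png',I[n][:,:,::-1])
c={'wrist':wcam(m),'scene':cam('scene')}
for n in I: print(n,proj(c[n],[[457,56,155],[457,56,191]]).round(1).tolist())
v=np.hstack([cv2.resize(I['wrist'][130:250,260:380],(400,400),interpolation=2),cv2.resize(I['scene'][160:245,320:405],(400,400),interpolation=2)])
cv2.imwrite('pics/c7.png',v[:,:,::-1])
```

```text
31.575 [455.7194417   56.60494119 295.6452229 ] [-0.40920895 -0.23593153  0.02048677]
wrist [[324.5, 192.0], [324.3, 202.3]]
scene [[362.0, 191.4], [363.2, 180.6]]
```

View pics/c7.png

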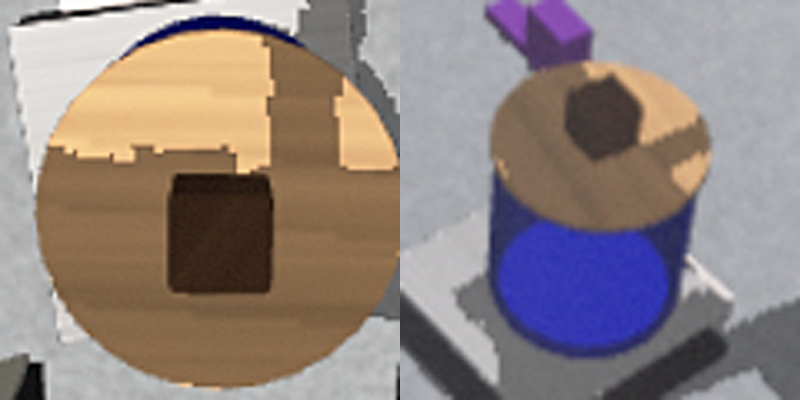

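The lid sits centred on the jar and looks level in both views. As a check and a gentle levelling press, I'll touch the knob top with closed fingers; contact should come near z 191.

Request:
servo_tool:
  deltas:
    - [[-0.0025, 0, 0.01], [0, 0, 0]]
    - [[0, 0, 0.01], [0, 0, 0]]
    - [[0, 0, 0.01], [0, 0, 0]]
    - [[0, 0, 0.01], [0, 0, 0]]
    - [[0, 0, 0.01], [0, 0, 0]]
    - [[0, 0, 0.015], [0, 0, 0]]
    - [[0, 0, 0.015], [0, 0, 0]]
    - [[0, 0, 0.01], [0, 0, 0]]
    - [[0, 0, 0.005], [0, 0, 0]]
    - [[0, 0, 0], [0, 0, 0]]
    - [[0, 0, 0], [0, 0, 0]]
  fingers: 0

```text
time: 33.05
tool_pos: [458.9, 56.3, 201.5]
tcp_rot: [-3.142, 0.001, 3.05]
contact_force: [-0.2, -0.1, -0.3]
grip_width: 0.8
finger_force: 0.0
```

Request:
servo_tool:
  deltas:
    - [[0, 0, 0.002], [0, 0, 0]]
    - [[0, 0, 0.002], [0, 0, 0]]
    - [[0, 0, 0], [0, 0, 0]]
    - [[0, 0, 0], [0, 0, 0]]

```text
time: 33.55
tool_pos: [458.6, 56.3, 197.1]
tcp_rot: [-3.142, 0.0, 3.05]
contact_force: [-0.4, -0.5, 0.7]
grip_width: 0.5
finger_force: 0.0
```

Request:
servo_tool:
  deltas:
    - [[0, 0, 0.002], [0, 0, 0]]
    - [[0, 0, 0.002], [0, 0, 0]]
    - [[0, 0, 0], [0, 0, 0]]
    - [[0, 0, 0], [0, 0, 0]]

```text
time: 34.05
tool_pos: [458.6, 56.3, 193.0]
tcp_rot: [-3.142, -0.0, 3.05]
contact_force: [0.4, -0.1, 0.2]
grip_width: 0.6
finger_force: 0.0
```

Request:
servo_tool:
  deltas:
    - [[0, 0, 0.002], [0, 0, 0]]
    - [[0, 0, 0.002], [0, 0, 0]]
    - [[0, 0, 0], [0, 0, 0]]
    - [[0, 0, 0], [0, 0, 0]]

```text
time: 34.55
tool_pos: [458.8, 56.4, 189.3]
tcp_rot: [-3.142, 0.001, 3.05]
contact_force: [-0.3, 0.0, 3.9]
grip_width: 0.2
finger_force: 2.1
```

Request:
servo_tool:
  deltas:
    - [[0, 0, 0.002], [0, 0, 0]]
    - [[0, 0, 0.002], [0, 0, 0]]
    - [[0, 0, 0.002], [0, 0, 0]]
    - [[0, 0, 0], [0, 0, 0]]
    - [[0, 0, 0], [0, 0, 0]]

```text
time: 35.17
tool_pos: [458.8, 56.3, 183.8]
tcp_rot: [-3.142, 0.001, 3.05]
contact_force: [-2.1, -0.2, 8.2]
grip_width: 0.3
finger_force: 4.7
```

Request:
servo_tool:
  deltas:
    - [[0, 0, 0.002], [0, 0, 0]]
    - [[0, 0, 0.002], [0, 0, 0]]
    - [[0, 0, 0], [0, 0, 0]]
    - [[0, 0, 0], [0, 0, 0]]

```text
time: 35.67
tool_pos: [458.9, 56.4, 180.2]
tcp_rot: [3.142, 0.002, 3.05]
contact_force: [-2.7, -0.3, 13.7]
grip_width: 0.2
finger_force: 6.5
```

Steady spring-rate rise with no plateau, so it is already seated. I'll retreat slowly and check the final state.

Request:
servo_tool:
  deltas:
    - [[0, 0, -0.002], [0, 0, 0]]
    - [[0, 0, -0.003], [0, 0, 0]]
    - [[0, 0, -0.003], [0, 0, 0]]
    - [[0, 0, -0.003], [0, 0, 0]]
    - [[0, 0, -0.003], [0, 0, 0]]
    - [[0, 0, -0.01], [0, 0, 0]]
    - [[0, 0, -0.03], [0, 0, 0]]
    - [[0, 0, -0.04], [0, 0, 0]]
    - [[0, 0, -0.04], [0, 0, 0]]
    - [[0, 0, -0.04], [0, 0, 0]]
    - [[0.05, 0, 0], [0, 0, 0]]
    - [[0.05, 0, 0], [0, 0, 0]]
    - [[0, 0, 0], [0, 0, 0]]
    - [[0, 0, 0], [0, 0, 0]]

```text
time: 37.42
tool_pos: [359.4, 65.4, 353.6]
tcp_rot: [-3.142, 0.001, 3.05]
contact_force: [0.3, -1.1, -0.4]
grip_width: 0.2
finger_force: 0.0
```

Run:
```python
from fitlid import *
o=bot.get_obs(); print(o['time'],o['tool_pos'],o['contact_force'])
m=bot.camera_model('wrist'); w=wcam(m); s=cam('scene')
I={n:bot.capture(n) for n in('wrist','scene')}
L={}
for n,c in(('wrist',w),('scene',s)):
    u,v=proj(c,[[458,56,160]])[0].astype(int); M=wood(I[n])|cv2.inRange(cv2.cvtColor(I[n],cv2.COLOR_RGB2HSV),(0,50,10),(22,255,120)); o=np.zeros_like(M); q=45 if n=='wrist' else 28
    o[v-q:v+q,u-q:u+q]=M[v-q:v+q,u-q:u+q]; k,l,st,_=cv2.connectedComponentsWithStats(o); L[n]=hull((l==1+np.argmax(st[1:,4])).astype(np.uint8)); print(n,u,v,L[n].sum())
def ren(c,p):
    r=R.from_euler('xy',p[3:5],degrees=True); t=np.array(p[:3]); return fillhull(c,np.r_[r.apply(np.r_[circ(55,0),circ(55,8)])+t])|fillhull(c,r.apply(tf([0,0,0],[0,0,-.09],box(-14,14,-14,14,8,36)))+t)
for n,c in(('wrist',w),('scene',s)): print(n,fit([(c,up(L[n]))],ren,[458,56,155,0,0],[2,2,3,3,3]), fit([(c,up(L[n]))],lambda c,p:ren(c,[*p,0,0]),[458,56,155],[2,2,3]))
cv2.imwrite('pics/c8.png',np.vstack([I['scene'][90:400],cv2.resize(I['scene'][160:245,320:405],(290,290),interpolation=2).repeat(1,1) if 0 else I['wrist'][:290]])[:,:,::-1])
```

```text
37.425 [359.43325216  65.44498305 353.560959  ] [ 0.3072715  -1.12946452 -0.38782109]
wrist 324 255 2410
scene 361 190 1322
wrist (array([449.27027895,  59.44265802, 109.89780218,   4.62836325,
        42.27294656]), np.float64(0.22554934167070328)) (array([519.45627528,  51.75536151, -49.56889775]), np.float64(0.3966725960029298))
scene (array([ 4.58622107e+02,  5.60118619e+01,  1.57427619e+02,  2.89214702e-01,
       -2.15441676e+00]), np.float64(0.03171091445427732)) (array([458.04125809,  55.57610356, 157.10714659]), np.float64(0.04330102364344601))
```

View pics/c8.png

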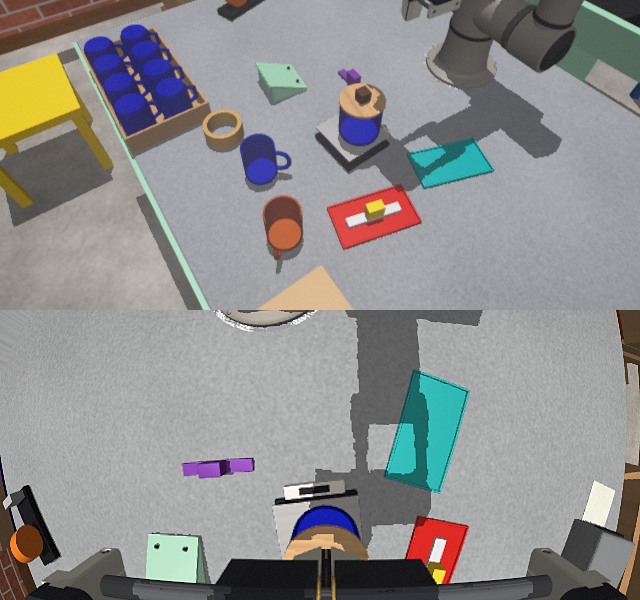

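The final view shows the lid closed on the jar at (362,100), the gauge flat in the red tray at (375,213), and the mugs and tape where they were. The fitted lid height of 157 matches a seated lid: this camera read the gauge, also resting on the rim at 155, as about 157.5.

```bash
python3 -c "
from plant import bot
print(bot.close_job())"
```

```text
the job is handed in; nothing more can be done
None
```

I handed the job in at about 37 s: the gauge lies flat in the red tray and the lid is seated on the jar, pressed with no more than about 14 N. The hand-in returned no verdict; by camera and force readings the lid is level to within about 2 degrees, and the mugs and tape roll look undisturbed.

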